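# Free a locked centrifuge lid with the release pin

## Task

The power has failed and the small centrifuge's lid is locked shut. Take the release pin out of its stand, push it down through the narrow slot in the deck just in front of the lid until the hidden catch snaps over and the lid springs open, then put the pin back upright and fully home in its stand. Leave the jar, the cup and the marker where they are.

Things in the scene. Friction and masses are not known exactly. Their poses are not given: they have to be found in the camera images.
- centrifuge: white bench centrifuge, 260 mm deep (x) x 200 wide (y), fixed; origin at the middle of its underside; its sloping control panel faces its own -x, z up. Flat deck 110 mm above the bench. The shut grey lid covers the deck from own x = -66 mm back to the hinge at x = +114 mm, its top up to 129 mm above the bench; only the slot lies in front of it
- slot (a point): centre of the mouth of the release slot, in the front strip of the deck 22 mm in front of the lid, in a low grey frame whose top (this point) is 112.5 mm above the bench. Slot 11 mm wide along the centrifuge's x, 24 mm long along its y, straight down through a 10 mm thick deck; axes as the centrifuge's
- tab (a point): the catch's steel tab, hidden straight under the slot: middle of its top, 36.5 mm below slot; it sinks as it is pressed. The force climbs to about 7 N in the first 3 mm, then collapses, and by 5 mm the catch snaps over by itself to its stop, 10 mm below its start (46 mm below slot), and stays there; let go before that and it springs back
- catch (a joint): angle of the hidden catch, rad: 0 locked, about 0.24 at the middle of the snap, 0.48 snapped over (unlocked, stays there)
- lid (a joint): lid angle, rad: about 0.02 locked shut, 1.3 fully open. Hinged along its rear edge; a damped spring swings it up and back in 1 to 3 s once the catch has let go; it cannot be lifted while locked
- lid_front (a point): middle of the finger lip on the lid's front edge, top side
- release_pin: release pin, 120 mm long, 50 g, standing upright in its stand at the start; origin at the tip, z up along the pin. Steel rod 6 mm across with a tapered tip from 0 to 70 mm, black collar 24 mm across from 70 to 75 mm, round black handle 16 mm across from 75 to 120 mm
- pin_tip (a point): the pin's tip (its lower end)
- pin_grip (a point): middle of the handle, 96 mm above the tip: where to grip it from above with the fingers pointing down along the handle; fingertips just above the collar
- pin_stand: square aluminium block 56 x 56 x 74 mm high on a thin rubber foot, fixed to the bench; origin at the middle of its underside. One upright bore 12 mm across in the middle of its top, 71 mm deep. With the pin fully home its collar rests on the block's top and its tip is 4 mm above the bench
- bore (a point): middle of the bore's mouth, on the block's top, 74 mm above the bench
- jar: small white pill jar, 42 mm across, 55 high, stands near the pin stand; bystander, origin at underside
- cup: clear open sample cup, 56 mm across, 44 high; bystander, origin at underside
- marker_pen: marker, 135 mm long, 17 mm thick, lying on the bench; bystander
Mind the look-alikes: they are no part of the job. What is shaped like the pin_stand but green is not meant.

How it is judged:
By the outcome, as a careful person would: the job done as asked, in the order asked, and still so for the second after the job is handed in, with the robot touching nothing.
It also fails if it takes over 54 s, if anything falls off the work surface, if the arm or the gripper's body presses on something with over 40 N, if the wrist force passes 120 N, or if a joint passes its speed limit or range.

## Robot

A 6-joint arm with a two-finger parallel gripper is mounted at the origin on a cart in front of the work surface, level with it; the furniture and walls round the work are solid. World frame = base frame: x ahead of the robot, y to its left, z up, the work surface at z = 0. Lengths are in mm, angles in rad, forces in N, time in s.
With the tool pointing down it reaches from about 375 to 975 mm from the base axis. Payload 3.8 kg.
Tool frame: the origin (TCP) lies at the very end of the fingers, on their centre line; the grasp point (between the pads) lies 19 mm behind it (robot.grasp_offset is the distance from the TCP to the grasp point, in mm); z points along the fingers, y is the line along which they close (so a half turn about z gives the same grasp; the last joint's range is limited). The gripper opens to 88 mm and grips with 3 to 60 N. Pads are 18 mm wide; open, the fingers measure 123 mm over their backs; the gripper's body (75 mm by 187 mm) begins 45 mm behind the grasp point.
Start: joints at [-1.24, 0.264, 1.604, -0, 1.274, -0.037], TCP at [242.7, -629.853, 238.706] pointing down, gripper open.
Joint ranges: [-2.63, 2.63], [-0.94, 2.18], [0.31, 2.57], [-1.31, 4.45], [0, 2.66], [-2.55, 2.55]. Speed limits (rad/s): [2.57, 2.57, 3.14, 3.14, 3.14, 3.14].

## Interface

Orientations are given as a unit quaternion [x, y, z, w].
In Python, from bench import sensors, eyes, robot gives the robot as it stands.
- The arm moves only by the tool apply_moves, never from a script. Its argument "series" is text: rows parted by semicolons, each of 7 numbers parted by spaces: the shift along the tool's x, y, z in units of 0.04 m (1.0 is 0.04 m), then the turn, a rotation vector about the tool's x, y, z in units of 8 degrees (1.0 is 8 degrees), then the opening, from 0 (shut) to 1 (fully open). In form: dx dy dz wx wy wz gripper; .... A call has 1 to 10 rows; each row shifts and turns the commanded pose from where the row before left it, along the tool's axes as they then stand; what a row does not reach is not made up. A row lasts 1/10 s, in which the tool goes at most 50 mm and 8.59 degrees, less where a joint would pass 70% of its speed; a pose out of reach is approached as far as the arm can. A call with a number of a shift or a turn outside -1 to 1 is refused whole. A call with a gripper value outside its range is refused whole. The fingers move at their own pace and stop on an object; "force" is the grip in N (left out, the last holds). Time passes only in rows, so rows that do not move let the fingers close. It gives the time, the measured TCP pose, the force, the opening and the grip force at its end, in the units of the state.
- sensors.read_state(): the state, without advancing time (a new reading comes with each control period).
- eyes.snapshot(name): name is "scene" or "top"; returns a dict with "img" (420x560x3 uint8, red, green, blue), "z_map" (420x560 float32, mm along the optical axis (not along the pixel's ray), 0 where there is no reading), "mtx" (3x3 intrinsics, pixels), "R" (3x3) and "t" (3): a world point X has camera coordinates R X + t. Camera axes: x right, y down, z forward; pixel columns grow to the right and rows downward; lengths in mm; the calibration is good to about 2 mm. A picture is of the moment at which its call begins.
- robot.hand_in(): hands the job in; it is judged then, once.
The state is a dict: "clock": time; "joint_positions": joint angles; "joint_velocities": joint speeds; "joint_torque": joint torques, N m; "ee_pos": TCP position; "eef_rot": TCP orientation; "contact_force": force on the tool from outside, world axes, zero at the start; "ft_torque": the same for the moment, N m; "finger_gap": opening from 0.0 (shut) to 1.0 (fully open); "grasp_force": force on a finger pad.
Only numpy, scipy, OpenCV 4.12 (cv2) and the standard library are available. Lean on these libraries where they do the work, as an engineer would, in place of code of your own. Each camera call takes 0.05 s, during which the arm holds its last target. There are 200 camera calls.

## Working session

There is one attempt and no reset: what is moved stays moved. The work goes in short steps, Python scripts to look and compute and a tool call to move; the robot and the scene stay as the last step left them, time stands still between calls to the robot, and variables do not carry over. Pictures are saved under pics/ and viewed, at most 10 in all, crops included, and the job is handed in when it is done.

Besides the shell and the picture viewer there is one more tool, called after "Request:" by a JSON object that holds its "fn" and its "kwargs". apply_moves: Moves the arm, as the interface text tells. Its arguments: {"type":"object","properties":{"series":{"type":"string"},"force":{"type":"number"}},"required":["series"]}

```bash
mkdir -p pics; ls
python3 - <<'E'
from bench import sensors, eyes, robot
import numpy as np,cv2
print(sensors.read_state())
ims=[]
for n in("scene","top"):
    s=eyes.snapshot(n); np.savez(f"{n}0.npz",**s)
    cv2.imwrite(f"pics/{n}0.png",s["img"][...,::-1]); print(n,s["mtx"],s["R"],s["t"],(s["z_map"]>0).mean())
E
```

```text
pics
{'clock': 0.0, 'joint_positions': array([-1.23987286e+00,  2.64714343e-01,  1.60534560e+00, -1.28649873e-05,
        1.27372115e+00, -3.68952185e-02]), 'joint_velocities': array([ 0.00040569, -0.0013496 , -0.0001612 , -0.00023219,  0.00059947,
        0.00056551]), 'joint_torque': array([-1.86822676e-04, -5.02113390e+01, -3.56877851e+01,  7.29857851e-02,
        2.94719799e-02, -1.89943366e-04]), 'ee_pos': array([ 242.48469535, -629.18411154,  237.4295075 ]), 'eef_rot': array([ 9.83135355e-01,  1.82876125e-01, -1.66369313e-04, -1.08151598e-03]), 'contact_force': array([-0.31453986,  0.01316908,  0.21820941]), 'ft_torque': array([-0.0066014 ,  0.02012835, -0.03275107]), 'grasp_force': 0.0, 'finger_gap': 0.9992779427951654}
scene [[534.44477888   0.         279.63608281]
 [  0.         534.44477888 209.81308961]
 [  0.           0.           1.        ]] [[-0.63952691 -0.76855117 -0.01828728]
 [-0.48854544  0.42466519 -0.7622223 ]
 [ 0.59357281 -0.47852751 -0.64705699]] [  85.88153855  448.31632642 1040.76113486] 0.9958248299319727
top [[467.85967247   0.         289.00417443]
 [  0.         467.85967247 212.59837349]
 [  0.           0.           1.        ]] [[-0.00202248 -0.99940081  0.03455342]
 [-0.99277099 -0.00214    -0.12000496]
 [ 0.12000699 -0.03454634 -0.9921718 ]] [-316.40987689  537.98198735 1116.62171058] 0.9959523809523809
```

View pics/scene0.png

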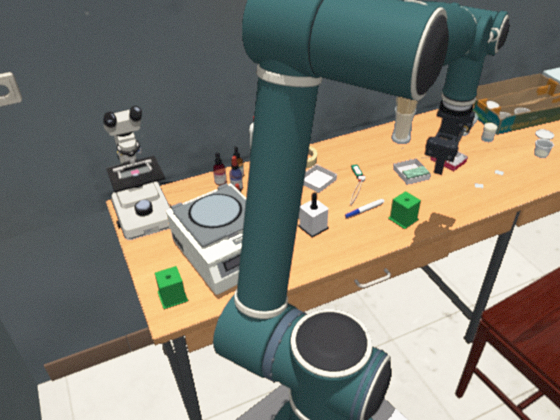

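View pics/top0.png

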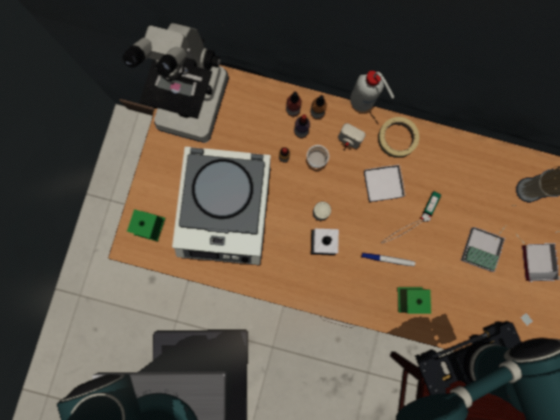

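The scene view shows the grey stand with the black pin at (314,215), the centrifuge at (215,235), and green blocks at (170,287) and (405,210). The top view shows the stand at (326,241), jar (321,211), cup (317,157), marker (388,260), slot frame (217,240), and green blocks (145,225) and (416,301).

Candidates for the pin stand in the top view are the aluminium block (326,241), green block (145,225) and green block (416,301). I choose (326,241), which is unpainted and holds the pin. Next is a close crop to check that, plus measurement.

```bash
cat > h.py <<'E'
import numpy as np
def cast(s,u,v,z):
    R,t=s["R"],s["t"]; d=R.T@np.linalg.solve(s["mtx"],[u,v,1.]); c=-R.T@t
    return c+d*(z-c[2])/d[2]
def depth(s,u,v):
    Z=s["z_map"][int(round(v)),int(round(u))]
    return s["R"].T@(np.linalg.solve(s["mtx"],[u,v,1.])*Z-s["t"])
def tri(obs):  # [(snap,u,v)] -> point, residual mm
    A=[];b=[]
    for s,u,v in obs:
        c=-s["R"].T@s["t"]; d=s["R"].T@np.linalg.solve(s["mtx"],[u,v,1.]); d/=np.linalg.norm(d)
        P=np.eye(3)-np.outer(d,d); A.append(P); b.append(P@c)
    A=np.vstack(A);b=np.hstack(b); x=np.linalg.lstsq(A,b,rcond=None)[0]
    return x,np.linalg.norm(A@x-b)
def proj(s,X):
    p=s["mtx"]@(s["R"]@np.asarray(X,float)+s["t"]); return p[:2]/p[2]
E
python3 - <<'E'
import numpy as np,cv2
from h import *
T=dict(np.load("top0.npz"));S=dict(np.load("scene0.npz"))
a=cv2.resize(T["img"][140:270,165:345],None,fx=4,fy=4,interpolation=cv2.INTER_CUBIC)
cv2.imwrite("pics/ct.png",a[...,::-1])
b=cv2.resize(S["img"][180:300,160:340],None,fx=4,fy=4,interpolation=cv2.INTER_CUBIC)
cv2.imwrite("pics/cs.png",b[...,::-1])
for u,v in[(327,240),(316,232),(336,250),(321,211),(217,240),(200,242),(235,242),(222,190),(300,240)]: print(u,v,depth(T,u,v).round(1))
E
```

```text
327 240 [ 465.  -399.6  124.2]
316 232 [ 487.2 -379.4   73.8]
336 250 [ 444.4 -426.5   74.7]
321 211 [ 399.5 -276.5 1183.4]
217 240 [ 468.  -145.1   75.5]
200 242 [ 461.3 -110.8  110.9]
235 242 [ 461.  -190.6  115.1]
222 190 [ 577.8 -161.3  132.5]
300 240 [ 472.4 -345.2    4.7]
```

View pics/ct.png

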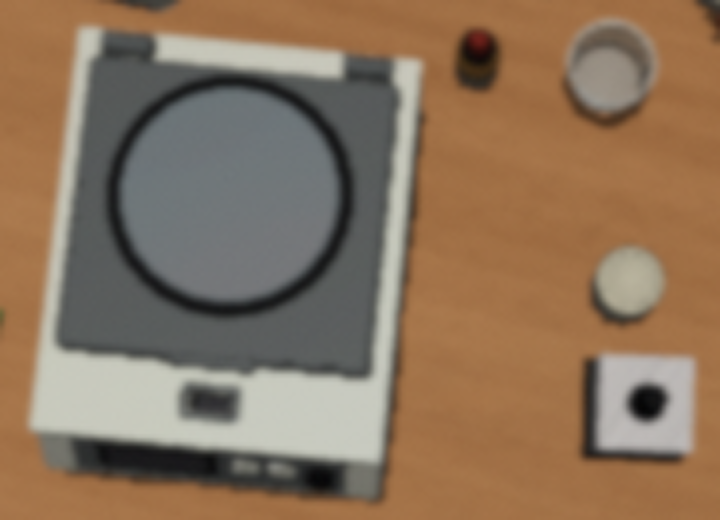

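View pics/cs.png

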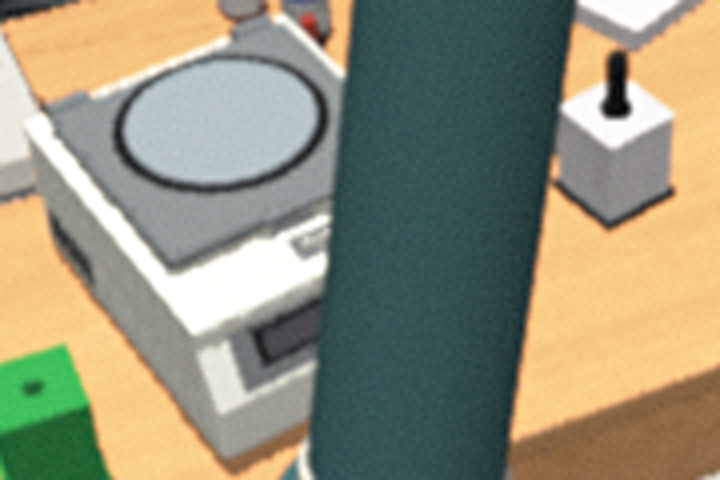

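The crops confirm the choice. In the top crop the aluminium stand is at (643,403) with the pin's handle at (648,402), the slot frame is centred at (209,402), and the jar is at (628,283). In the scene crop the handle top is at (615,57) and the slot frame is partly hidden by the arm at (315,240).

```bash
cat > m.py <<'E'
import numpy as np,cv2
from h import *
def box(mask,u0,v0):
    c=max(cv2.findContours(mask.astype(np.uint8),cv2.RETR_EXTERNAL,cv2.CHAIN_APPROX_NONE)[0],key=cv2.contourArea)
    (x,y),wh,a=cv2.minAreaRect(c.astype(np.float32)/4); return np.array([x+u0-.375,y+v0-.375]),cv2.boxPoints(((x+u0-.375,y+v0-.375),wh,a))
def up(s,u0,u1,v0,v1): return cv2.resize(cv2.cvtColor(s["img"],cv2.COLOR_RGB2HSV)[v0:v1,u0:u1],None,fx=4,fy=4,interpolation=cv2.INTER_CUBIC)
def run(T,S):
    r={}
    m=up(T,308,345,222,262); r["standT"]=box((m[...,2]>120)&(m[...,1]<70),308,222)
    r["handT"]=box((m[...,2]<70)&(np.hypot(*(np.indices(m.shape[:2])-np.array([72,76])[:,None,None]))<36),308,222)
    m=up(T,203,232,231,248); r["slotT"]=box(m[...,2]<160,203,231)
    m=up(S,295,332,190,240); r["standS"]=box((m[...,2]>195)&(m[...,1]<50),295,190); r["handS"]=box((m[...,2]<80)&(np.arange(m.shape[0])[:,None]<80),295,190)
    return r
E
python3 - <<'E'
from m import *
T=dict(np.load("top0.npz"));S=dict(np.load("scene0.npz"))
r=run(T,S)
for k in r: print(k,r[k][0].round(2),r[k][1].round(1).tolist())
print("stand@74",cast(T,*r["standT"][0],74),[cast(T,*p,74).round(1)[:2].tolist() for p in r["standT"][1]])
print("hand@120ish",cast(T,*r["handT"][0],122))
print("slot",cast(T,*r["slotT"][0],112.5),[cast(T,*p,112.5).round(1)[:2].tolist() for p in r["slotT"][1]])
print("tri stand",tri([(T,*r["standT"][0]),(S,*r["standS"][0])]))
b=r["handS"][1]; top=b[np.argsort(b[:,1])[:2]].mean(0); print("handle top S",top, tri([(T,*r["handT"][0]),(S,top[0],top[1]+1)]))
# deck edges for yaw
for n,(a,b_,z) in dict(front=((172.5,247.5),(260.5,255.5),110),lid=((179.5,227),(257,234),127),left=((172.5,247.5),(184.5,147),110),right=((260.5,255.5),(270,155),110)).items():
    d=cast(T,*b_,z)-cast(T,*a,z); print(n,np.degrees(np.arctan2(d[1],d[0])),np.linalg.norm(d))
E
```

```text
standT [325.8  240.57] [[313.3999938964844, 252.60000610351562], [313.8999938964844, 228.0], [338.29998779296875, 228.5], [337.70001220703125, 253.1999969482422]]
handT [326.23 240.1 ] [[321.1000061035156, 242.5], [324.0, 234.89999389648438], [331.3999938964844, 237.6999969482422], [328.5, 245.3000030517578]]
slotT [216.9  240.17] [[208.5, 244.1999969482422], [209.5, 234.39999389648438], [225.3000030517578, 236.10000610351562], [224.3000030517578, 245.89999389648438]]
standS [313.88 207.39] [[299.5, 205.60000610351562], [320.8999938964844, 194.6999969482422], [328.29998779296875, 209.1999969482422], [306.8999938964844, 220.10000610351562]]
handS [298.  199.5] [[294.6000061035156, 189.60000610351562], [301.3999938964844, 189.60000610351562], [301.3999938964844, 209.39999389648438], [294.6000061035156, 209.39999389648438]]
stand@74 [ 466.7928536  -402.59215852   74.        ] [[438.2, -372.7], [496.9, -374.5], [495.6, -432.8], [436.9, -430.6]]
hand@120ish [ 464.94204537 -398.11619456  122.        ]
slot [ 465.34556074 -149.26125496  112.5       ] [[456.2, -130.3], [478.5, -132.3], [474.5, -168.3], [452.2, -166.1]]
tri stand (array([ 467.39392532, -402.02453705,   73.35006752]), np.float64(1.2045341284723168))
handle top S [298.    189.625] (array([ 477.22729344, -379.58204596,  139.15406773]), np.float64(30.047714531193986))
front -95.23843569515648 200.58031203155278
lid -95.14438304386141 174.79115114165435
left -5.200954466628418 235.09665621582474
right -5.112602521304657 235.59275601377357
```

```bash
cat > go.py <<'E'
import sys,numpy as np
from scipy.spatial.transform import Rotation as R
from bench import sensors
# go.py x y z yaw_deg : tool-down target -> shift in tool axes after the turn, and turn, in move units
s=sensors.read_state(); C=R.from_quat(s["eef_rot"]); p=s["ee_pos"]
x,y,z,yaw=map(float,sys.argv[1:5]); a=np.radians(yaw)
G=R.from_matrix(np.c_[[np.cos(a),np.sin(a),0],[np.sin(a),-np.cos(a),0],[0,0,-1]])
d=np.array([x,y,z])-p
print("pos",p.round(1),"gap",round(s["finger_gap"],3),"F",s["contact_force"].round(1),"t",round(s["clock"],2),"q",s["joint_positions"].round(2))
print("tool z",C.as_matrix()[:,2].round(4),"yaw",np.degrees(np.arctan2(C.as_matrix()[1,0],C.as_matrix()[0,0])).round(2))
print("turn units",(np.degrees((C.inv()*G).as_rotvec())/8).round(3),"shift units: now",(C.inv().apply(d)/40).round(3),"after turn",(G.inv().apply(d)/40).round(3))
E
python3 - <<'E'
from m import *
T=dict(np.load("top0.npz"));S=dict(np.load("scene0.npz"))
m=up(S,305,332,188,215); c,b=box((m[...,2]<80)&(np.arange(m.shape[1])[None]>12),305,188); print("handS",c,b.tolist())
m=up(T,308,345,222,262); k,bt=box((m[...,2]<70)&(np.hypot(*(np.indices(m.shape[:2])-np.array([72,76])[:,None,None]))<36),308,222); print(bt.tolist())
for X in([467,-402,124],[467,-402,75]): print(proj(S,X),proj(T,X))
E
python3 go.py 467 -402 200 -5
```

```text
handS [313.5  200.75] [[310.375, 192.875], [316.625, 192.875], [316.625, 208.625], [310.375, 208.625]]
[[321.09075927734375, 242.54965209960938], [323.96746826171875, 234.87841796875], [331.36474609375, 237.65240478515625], [328.488037109375, 245.32363891601562]]
[314.73241215 192.97155837] [328.01994372 239.1417794 ]
[314.29880006 206.9918873 ] [325.60212852 240.4551784 ]
pos [ 242.5 -629.3  237.5] gap 1.003 F [0.1 0.2 0. ] t 0.1 q [-1.24  0.26  1.61  0.    1.27 -0.04]
tool z [-6.0e-04  1.9e-03 -1.0e+00] yaw 21.08
turn units [-1.400e-02  3.000e-03  3.259e+00] shift units: now [ 7.28  -3.281  0.946] after turn [ 5.096 -6.149  0.939]
```

Request:
{"fn": "apply_moves", "kwargs": {"series": "0 0 0 0 0 0.815 1; 0 0 0 0 0 0.815 1; 0 0 0 0 0 0.815 1; 0 0 0 0 0 0.815 0.6; 0.5 -0.6 0 0 0 0 0.6; 0.5 -0.6 0 0 0 0 0.6; 0.5 -0.6 0 0 0 0 0.6; 0.5 -0.6 0 0 0 0 0.6; 0.5 -0.6 0 0 0 0 0.6; 0.5 -0.6 0 0 0 0 0.6", "force": 40}}

```text
clock: 1.1
ee_pos: [375.3, -495.6, 238.1]
eef_rot: [0.999, -0.044, -0.0, -0.0]
contact_force: [0.1, -0.1, -0.1]
finger_gap: 0.6
grasp_force: 0.0
```

Request:
{"fn": "apply_moves", "kwargs": {"series": "0.5 -0.6 0.2 0 0 0 0.6; 0.5 -0.6 0.2 0 0 0 0.6; 0.5 -0.6 0.2 0 0 0 0.6; 0.5 -0.6 0.2 0 0 0 0.6; 0 0 0 0 0 0 0.6; 0 0 0 0 0 0 0.6"}}

```text
clock: 1.7
ee_pos: [462.8, -407.6, 206.0]
eef_rot: [0.999, -0.043, -0.001, -0.0]
contact_force: [0.4, 0.2, 0.3]
finger_gap: 0.602
grasp_force: 0.0
```

```bash
python3 - <<'E'
from m import *
from bench import eyes
T=dict(np.load("top0.npz"));S=dict(np.load("scene0.npz"))
print(tri([(T,327.3,240.2),(S,313.5,194.2)]))
S1=eyes.snapshot("scene"); np.savez("scene1.npz",**S1)
a=cv2.resize(S1["img"][160:310,130:345],None,fx=3.7,fy=3.7,interpolation=cv2.INTER_CUBIC); cv2.imwrite("pics/s1.png",a[...,::-1])
E
python3 go.py 467 -402 200 -5
```

```text
(array([ 465.94361233, -399.15536331,  122.00335246]), np.float64(2.6373459167556588))
pos [ 462.5 -408.4  206.5] gap 0.598 F [-0.2  0.1  0.1] t 1.75 q [-0.76  0.18  1.77 -0.    1.2   0.89]
tool z [-8.e-04 -1.e-04 -1.e+00] yaw -4.97
turn units [0.001 0.006 0.003] shift units: now [ 0.098 -0.17   0.163] after turn [ 0.097 -0.17   0.163]
```

View pics/s1.png

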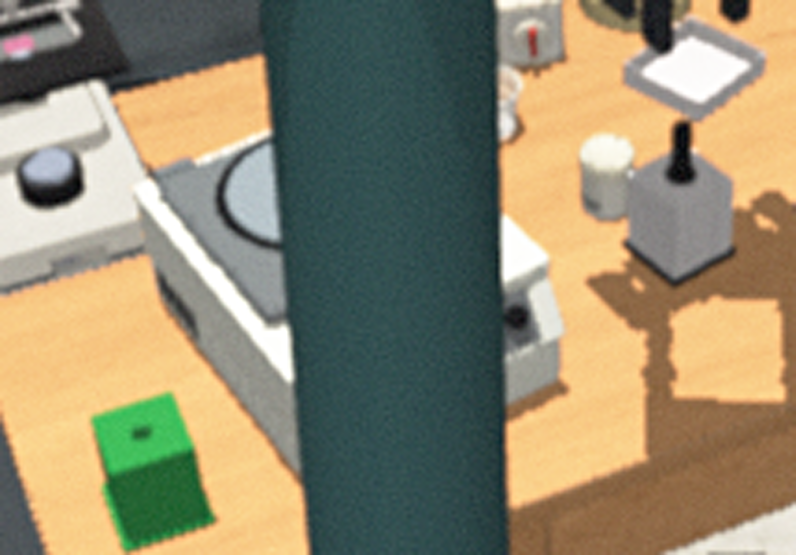

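The view shows the pin upright in the aluminium stand at (680,170) in the crop, with the open fingers above it at about (655,25) and (735,5). The jar at (607,175) is clear, and the arm hides the slot.

Request:
{"fn": "apply_moves", "kwargs": {"series": "0.08 -0.2 0 0 0 0 0.6; 0 0 0.6 0 0 0 0.6; 0 0 0.6 0 0 0 0.6; 0 0 0.6 0 0 0 0.6; 0 0 0.5 0 0 0 0.6; 0 0 0.4 0 0 0 0.6; 0 0 0.3 0 0 0 0.6; 0 0 0.09 0 0 0 0.6; 0 0 0 0 0 0 0.6"}}

```text
clock: 2.65
ee_pos: [466.6, -400.6, 82.9]
eef_rot: [0.999, -0.044, -0.0, -0.0]
contact_force: [-0.1, 0.5, -0.8]
finger_gap: 0.601
grasp_force: 0.0
```

Request:
{"fn": "apply_moves", "kwargs": {"series": "0 0 0 0 0 0 0; 0 0 0 0 0 0 0; 0 0 0 0 0 0 0; 0 0 0 0 0 0 0; 0 0 0 0 0 0 0; 0 0 0 0 0 0 0"}}

```text
clock: 3.25
ee_pos: [467.0, -400.8, 83.5]
eef_rot: [0.999, -0.044, 0.0, 0.0]
contact_force: [-0.6, -0.4, 1.1]
finger_gap: 0.162
grasp_force: 40.0
```

```bash
python3 go.py 467 -402 83 -5
```

```text
pos [ 467.  -400.8   83.5] gap 0.162 F [-0.6 -0.4  1.1] t 3.25 q [-0.75  0.29  1.88 -0.    0.97  0.91]
tool z [ 5.e-04 -6.e-04 -1.e+00] yaw -5.0
turn units [ 0.004 -0.004 -0.001] shift units: now [0.003 0.031 0.013] after turn [0.003 0.031 0.013]
```

Request:
{"fn": "apply_moves", "kwargs": {"series": "0 0 -0.2 0 0 0 0; 0 0 -0.4 0 0 0 0; 0 0 -0.5 0 0 0 0; 0 0 -0.5 0 0 0 0; 0 0 -0.5 0 0 0 0; 0 0 -0.5 0 0 0 0; 0 0 -0.5 0 0 0 0; 0 0 -0.4 0 0 0 0; 0 0 -0.2 0 0 0 0; 0 0 0 0 0 0 0"}}

```text
clock: 4.25
ee_pos: [467.4, -401.1, 233.1]
eef_rot: [0.999, -0.044, 0.001, 0.001]
contact_force: [0.4, 0.7, -1.9]
finger_gap: 0.166
grasp_force: 40.0
```

```bash
python3 - <<'E'
from m import *
from bench import eyes
S1=eyes.snapshot("scene"); np.savez("scene2.npz",**S1);T1=eyes.snapshot("top"); np.savez("top2.npz",**T1)
a=cv2.resize(S1["img"][110:240,270:360],None,fx=4.2,fy=4.2,interpolation=cv2.INTER_CUBIC)
b=cv2.resize(T1["img"][190:310,180:360],None,fx=2.2,fy=2.2,interpolation=cv2.INTER_CUBIC)
c=np.zeros((546,378+396,3),np.uint8); c[:,:378]=a; c[:264,378:]=b; cv2.imwrite("pics/s2.png",c[...,::-1])
E
python3 go.py 465.3 -149.3 233 -5
```

```text
pos [ 466.5 -400.2  230.6] gap 0.174 F [ 0.2 -0.  -0.7] t 4.35 q [-0.75  0.16  1.75  0.    1.24  0.91]
tool z [-7.e-04  7.e-04 -1.e+00] yaw -5.01
turn units [-0.004  0.005 -0.001] shift units: now [-0.577 -6.247 -0.057] after turn [-0.576 -6.247 -0.061]
```

View pics/s2.png

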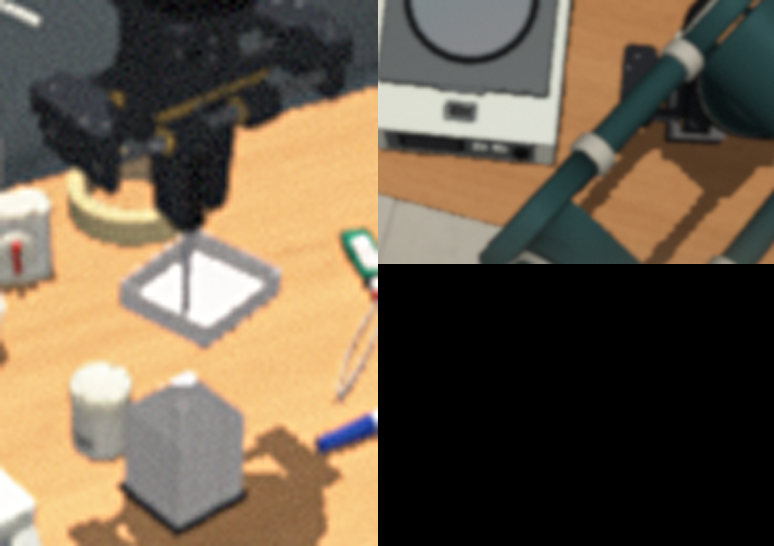

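The view shows the pin lifted clear and held. Its rod runs from crop (192,240) to the tip at (185,312), with the stand below at (185,460). The top inset shows the slot at about (460,110), still visible.

Run:
```python
from m import *
S=dict(np.load("scene2.npz"))
for z in(150,152,220): print(z,proj(S,[466.5,-400.3,z]))
m=up(S,305,325,160,192).astype(int); g=cv2.resize(cv2.cvtColor(S["img"],cv2.COLOR_RGB2GRAY)[160:192,305:325],None,fx=4,fy=4,interpolation=cv2.INTER_CUBIC).astype(float)
for v in range(165,190,2):
    r=g[(v-160)*4]; b=np.median(r); w=np.clip(b-25-r,0,None); print(v,305-.375+(w*np.arange(80)).sum()/max(w.sum(),1)/4,w.sum().round())
T=dict(np.load("top2.npz"))
m=up(T,203,232,231,248); c,b=box(m[...,2]<160,203,231); print(c,cast(T,*c,112.5))
dark=g=cv2.resize(cv2.cvtColor(T["img"],cv2.COLOR_RGB2GRAY)[231:248,203:232],None,fx=4,fy=4,interpolation=cv2.INTER_CUBIC)
c,b=box(dark<75,203,231); print("dark",c,b.round(1).tolist(),cast(T,*c,112.5))
```

```text
150 [314.62471981 185.62312273]
152 [314.64295841 185.02346495]
220 [315.28361972 163.9594883 ]
165 314.3110465116279 516.0
167 314.7352941176471 34.0
169 313.8924418604651 43.0
171 313.3405172413793 87.0
173 309.0775883524141 1004.0
175 308.663263849229 1751.0
177 311.24417293233086 665.0
179 313.7878256513026 499.0
181 313.7229797979798 495.0
183 308.7630266075388 1578.0
185 307.60572805139185 467.0
187 304.625 0.0
189 304.625 0.0
[216.82465744 240.17790127] [ 465.3257322 -149.0955618  112.5      ]
dark [217.10500145 239.88999939] [[212.10000610351562, 241.39999389648438], [212.6999969482422, 237.0], [222.10000610351562, 238.3000030517578], [221.5, 242.8000030517578]] [ 465.98193064 -149.72059354  112.5       ]
```

Request:
{"fn": "apply_moves", "kwargs": {"series": "-0.06 -0.4 0 0 0 0 0; -0.06 -0.6 0 0 0 0 0; -0.06 -0.7 0 0 0 0 0; -0.06 -0.7 0 0 0 0 0; -0.06 -0.8 0 0 0 0 0; -0.06 -0.8 0 0 0 0 0; -0.06 -0.7 0 0 0 0 0; -0.06 -0.7 0 0 0 0 0; -0.06 -0.5 0 0 0 0 0; -0.03 -0.35 0 0 0 0 0"}}

```text
clock: 5.35
ee_pos: [464.6, -147.0, 229.9]
eef_rot: [0.999, -0.043, -0.001, -0.001]
contact_force: [0.0, -0.1, -0.9]
finger_gap: 0.168
grasp_force: 40.0
```

Request:
{"fn": "apply_moves", "kwargs": {"series": "0 0 0 0 0 0 0; 0 0 0.4 0 0 0 0; 0 0 0.3 0 0 0 0; 0 0 0 0 0 0 0; 0 0 0 0 0 0 0"}}

```text
clock: 5.85
ee_pos: [465.4, -149.8, 202.5]
eef_rot: [0.999, -0.044, -0.001, -0.0]
contact_force: [0.1, -0.1, -0.7]
finger_gap: 0.171
grasp_force: 40.0
```

```bash
python3 - <<'E'
from m import *
from bench import eyes
S1=eyes.snapshot("scene"); np.savez("scene3.npz",**S1);T1=eyes.snapshot("top"); np.savez("top3.npz",**T1)
print(proj(S1,[465.3,-149.2,112.5]))
a=cv2.resize(S1["img"][175:305,170:270],None,fx=4,fy=4,interpolation=cv2.INTER_CUBIC)
b=cv2.resize(T1["img"][190:290,170:270],None,fx=4,fy=4,interpolation=cv2.INTER_CUBIC)
c=np.zeros((520,800,3),np.uint8); c[:,:400]=a; c[:400,400:]=b; cv2.imwrite("pics/s3.png",c[...,::-1])
E
python3 go.py 465.5 -149.2 205 -5
```

```text
[239.38480196 239.01688464]
pos [ 466.1 -150.   203.5] gap 0.165 F [ 0.3 -0.5 -0.3] t 5.95 q [-0.36 -0.07  2.03 -0.    1.18  1.3 ]
tool z [ 4.e-04 -2.e-04 -1.e+00] yaw -5.05
turn units [ 0.001 -0.003 -0.006] shift units: now [-0.018 -0.019 -0.037] after turn [-0.018 -0.019 -0.037]
```

View pics/s3.png

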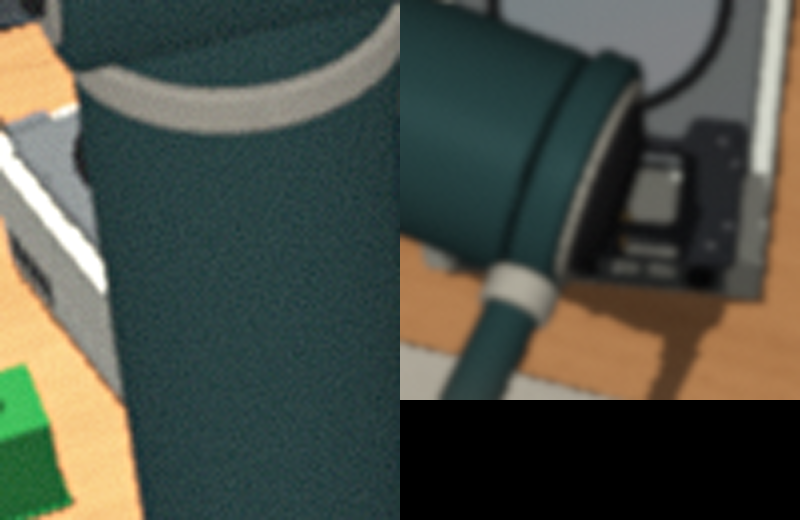

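Neither camera can see the slot now: the forearm covers it at crop (250,300) in the scene view and (560,150) in the top view. I'll go in by feel with small steps.

Request:
{"fn": "apply_moves", "kwargs": {"series": "0 0 0.1 0 0 0 0; 0 0 0.1 0 0 0 0; 0 0 0.1 0 0 0 0; 0 0 0.05 0 0 0 0; 0 0 0.05 0 0 0 0; 0 0 0 0 0 0 0"}}

```text
clock: 6.55
ee_pos: [465.7, -149.4, 186.7]
eef_rot: [0.999, -0.044, -0.0, -0.0]
contact_force: [-1.0, -0.2, -0.6]
finger_gap: 0.167
grasp_force: 40.0
```

```bash
python3 go.py 465.5 -149.2 180 -5
```

```text
pos [ 465.7 -149.4  186.7] gap 0.167 F [-1.  -0.2 -0.6] t 6.55 q [-0.36 -0.05  2.05 -0.    1.14  1.3 ]
tool z [-6.e-04  2.e-04 -1.e+00] yaw -5.0
turn units [-0.001  0.005  0.   ] shift units: now [-0.004 -0.004  0.168] after turn [-0.004 -0.004  0.168]
```

Request:
{"fn": "apply_moves", "kwargs": {"series": "0 0 0.1 0 0 0 0; 0 0 0.1 0 0 0 0; 0 0 0.1 0 0 0 0; 0 0 0 0 0 0 0"}}

```text
clock: 6.95
ee_pos: [465.3, -149.3, 174.2]
eef_rot: [0.999, -0.044, -0.001, -0.0]
contact_force: [-0.5, 0.4, -0.9]
finger_gap: 0.165
grasp_force: 40.0
```

Request:
{"fn": "apply_moves", "kwargs": {"series": "0 0 0.1 0 0 0 0; 0 0 0.1 0 0 0 0; 0 0 0.1 0 0 0 0; 0 0 0 0 0 0 0"}}

```text
clock: 7.35
ee_pos: [465.3, -149.3, 162.2]
eef_rot: [0.999, -0.044, -0.001, -0.0]
contact_force: [-0.5, -0.3, -1.0]
finger_gap: 0.176
grasp_force: 40.0
```

Request:
{"fn": "apply_moves", "kwargs": {"series": "0 0 0.1 0 0 0 0; 0 0 0.1 0 0 0 0; 0 0 0.05 0 0 0 0"}}

```text
clock: 7.65
ee_pos: [466.6, -149.7, 153.8]
eef_rot: [0.999, -0.044, 0.001, 0.0]
contact_force: [-0.3, 0.4, 7.9]
finger_gap: 0.168
grasp_force: 40.0
```

Request:
{"fn": "apply_moves", "kwargs": {"series": "0 0 0.05 0 0 0 0; 0 0 0.05 0 0 0 0; 0 0 0 0 0 0 0"}}

```text
clock: 7.95
ee_pos: [466.2, -149.6, 149.5]
eef_rot: [0.999, -0.044, 0.0, 0.0]
contact_force: [0.0, -0.6, 0.3]
finger_gap: 0.165
grasp_force: 40.0
```

Request:
{"fn": "apply_moves", "kwargs": {"series": "0 0 0.05 0 0 0 0; 0 0 0.02 0 0 0 0; 0 0 0 0 0 0 0"}}

```text
clock: 8.25
ee_pos: [465.4, -149.3, 145.7]
eef_rot: [0.999, -0.044, -0.001, -0.0]
contact_force: [-0.0, -0.3, -0.9]
finger_gap: 0.171
grasp_force: 40.0
```

Request:
{"fn": "apply_moves", "kwargs": {"series": "0 0 0 0 0 0 0; 0 0 0 0 0 0 0; 0 0 0 0 0 0 0; 0 0 0 0 0 0 0; 0 0 0 0 0 0 0; 0 0 0 0 0 0 0; 0 0 0 0 0 0 0; 0 0 0 0 0 0 0; 0 0 0 0 0 0 0; 0 0 0 0 0 0 0"}}

```text
clock: 9.25
ee_pos: [465.9, -149.5, 146.3]
eef_rot: [0.999, -0.044, 0.0, 0.0]
contact_force: [0.6, -0.6, -1.2]
finger_gap: 0.167
grasp_force: 40.0
```

```bash
python3 - <<'E'
from m import *
from bench import eyes
S1=eyes.snapshot("scene");T1=eyes.snapshot("top")
a=cv2.resize(S1["img"][100:300,100:300],None,fx=2,fy=2); b=cv2.resize(T1["img"][110:310,140:340],None,fx=2,fy=2)
cv2.imwrite("pics/s4.png",np.hstack([a,b])[...,::-1])
E
python3 go.py 465.5 -149.2 232 -5
```

```text
pos [ 465.9 -149.5  146.3] gap 0.168 F [ 0.1  0.  -1.2] t 9.35 q [-0.36 -0.01  2.09 -0.    1.06  1.3 ]
tool z [-1.e-04 -0.e+00 -1.e+00] yaw -5.01
turn units [ 0.     0.    -0.001] shift units: now [-0.01  -0.007 -2.143] after turn [-0.009 -0.007 -2.143]
```

View pics/s4.png

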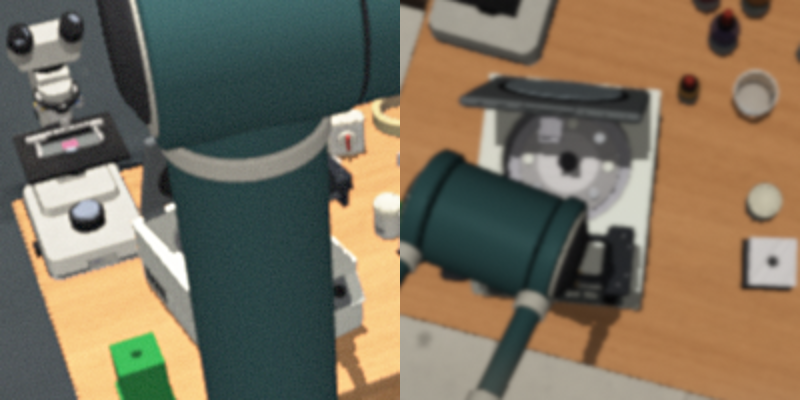

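The lid stands open at the rear, crop (560,95) in the top half. The empty bore is visible at (772,261). I'll withdraw straight up.

Request:
{"fn": "apply_moves", "kwargs": {"series": "0 0 -0.1 0 0 0 0; 0 0 -0.3 0 0 0 0; 0 0 -0.4 0 0 0 0; 0 0 -0.5 0 0 0 0; 0 0 -0.5 0 0 0 0; 0 0 -0.3 0 0 0 0; 0 0 -0.1 0 0 0 0; 0 0 0 0 0 0 0"}}

```text
clock: 10.15
ee_pos: [466.2, -149.6, 235.1]
eef_rot: [0.999, -0.044, 0.001, 0.0]
contact_force: [0.4, 0.4, -1.1]
finger_gap: 0.166
grasp_force: 40.0
```

```bash
python3 - <<'E'
from m import *
from bench import eyes
T=eyes.snapshot("top"); 
m=up(T,308,345,222,262); c,b=box((m[...,2]>120)&(m[...,1]<70),308,222); print("stand",c,cast(T,*c,74))
c,b=box((m[...,2]<110)&(np.hypot(*(np.indices(m.shape[:2])-np.array([72,72])[:,None,None]))<30),308,222); print("bore",c,b.round(1).tolist(),cast(T,*c,74))
E
python3 go.py 467 -400.8 230 -5
```

```text
stand [325.68496895 240.55133057] [ 466.83217836 -402.3083608    74.        ]
bore [325.875 240.25 ] [[323.8999938964844, 238.39999389648438], [327.8999938964844, 238.39999389648438], [327.8999938964844, 242.10000610351562], [323.8999938964844, 242.10000610351562]] [ 467.54924115 -402.77024496   74.        ]
pos [ 465.7 -149.4  234.1] gap 0.165 F [ 0.1 -0.2 -1.3] t 10.2 q [-0.36 -0.09  2.   -0.    1.24  1.3 ]
tool z [-1.e-04  0.e+00 -1.e+00] yaw -5.01
turn units [-0.     0.001 -0.001] shift units: now [0.58  6.257 0.103] after turn [0.58  6.257 0.103]
```

Request:
{"fn": "apply_moves", "kwargs": {"series": "0.06 0.4 0 0 0 0 0; 0.06 0.6 0 0 0 0 0; 0.06 0.7 0 0 0 0 0; 0.06 0.7 0 0 0 0 0; 0.06 0.8 0 0 0 0 0; 0.06 0.8 0 0 0 0 0; 0.06 0.7 0 0 0 0 0; 0.06 0.7 0 0 0 0 0; 0.06 0.5 0 0 0 0 0; 0.04 0.37 0 0 0 0 0"}}

```text
clock: 11.2
ee_pos: [466.4, -403.2, 233.1]
eef_rot: [0.999, -0.044, -0.001, -0.001]
contact_force: [-0.1, -0.4, -1.1]
finger_gap: 0.174
grasp_force: 40.0
```

Request:
{"fn": "apply_moves", "kwargs": {"series": "0 0 0 0 0 0 0; 0 0 0.4 0 0 0 0; 0 0 0.5 0 0 0 0; 0 0 0.5 0 0 0 0; 0 0 0.2 0 0 0 0; 0 0 0 0 0 0 0; 0 0 0 0 0 0 0"}}

```text
clock: 11.9
ee_pos: [467.4, -400.9, 170.6]
eef_rot: [0.999, -0.043, 0.0, 0.0]
contact_force: [-0.1, -0.1, -0.7]
finger_gap: 0.17
grasp_force: 40.0
```

```bash
python3 - <<'E'
from m import *
from bench import eyes
S1=eyes.snapshot("scene")
print([proj(S1,[467.2,-402.3,z]).round(1) for z in(74,87)])
a=cv2.resize(S1["img"][160:250,260:370],None,fx=6,fy=6,interpolation=cv2.INTER_CUBIC); cv2.imwrite("pics/s5.png",a[...,::-1])
E
python3 go.py 467 -401.5 145 -5
```

```text
[array([314.3, 207.2]), array([314.4, 203.5])]
pos [ 467.7 -401.4  171.3] gap 0.168 F [ 0.9 -0.9 -0.4] t 11.95 q [-0.75  0.2   1.81  0.    1.13  0.91]
tool z [ 0.0011 -0.001  -1.    ] yaw -4.97
turn units [ 0.006 -0.009  0.003] shift units: now [-0.018  0.004  0.656] after turn [-0.017  0.005  0.657]
```

View pics/s5.png

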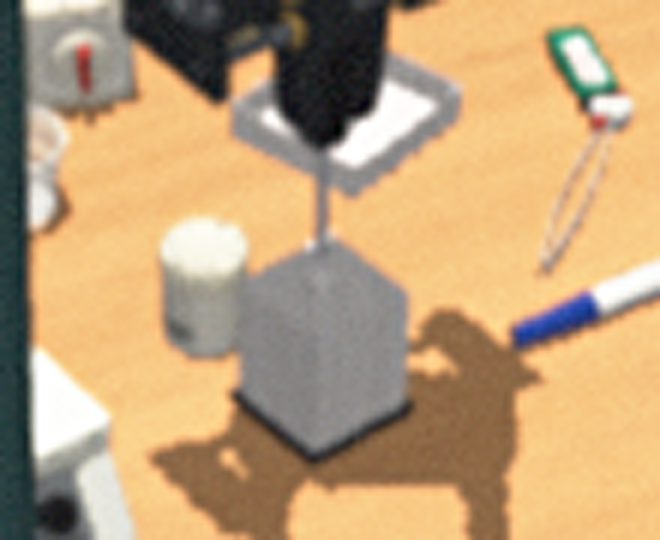

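The pin hangs over the stand's axis, with the tip near crop (322,258). The stand's left and right corners are at 240 and 408, so its centre is about 323, which lines up.

Request:
{"fn": "apply_moves", "kwargs": {"series": "0 0 0.2 0 0 0 0; 0 0 0.15 0 0 0 0; 0 0 0.1 0 0 0 0; 0 0 0.1 0 0 0 0; 0 0 0.05 0 0 0 0; 0 0 0 0 0 0 0"}}

```text
clock: 12.55
ee_pos: [466.9, -401.2, 145.8]
eef_rot: [0.999, -0.044, -0.0, -0.0]
contact_force: [0.2, 0.8, -0.6]
finger_gap: 0.175
grasp_force: 40.0
```

Request:
{"fn": "apply_moves", "kwargs": {"series": "0 0 0.1 0 0 0 0; 0 0 0.1 0 0 0 0; 0 0 0.1 0 0 0 0; 0 0 0 0 0 0 0"}}

```text
clock: 12.95
ee_pos: [466.6, -400.9, 133.4]
eef_rot: [0.999, -0.044, -0.001, -0.0]
contact_force: [-0.8, -0.5, -1.6]
finger_gap: 0.166
grasp_force: 40.0
```

In the bore, with no contact. I'll continue down to just above home, about TCP 84.

Request:
{"fn": "apply_moves", "kwargs": {"series": "0 0 0.2 0 0 0 0; 0 0 0.2 0 0 0 0; 0 0 0.2 0 0 0 0; 0 0 0.2 0 0 0 0; 0 0 0.2 0 0 0 0; 0 0 0.1 0 0 0 0; 0 0 0 0 0 0 0"}}

```text
clock: 13.65
ee_pos: [466.6, -400.9, 89.2]
eef_rot: [0.999, -0.044, -0.001, -0.001]
contact_force: [-0.3, 0.2, -0.3]
finger_gap: 0.172
grasp_force: 40.0
```

Request:
{"fn": "apply_moves", "kwargs": {"series": "0 0 0.05 0 0 0 0; 0 0 0.025 0 0 0 0; 0 0 0.025 0 0 0 0; 0 0 0 0 0 0 0"}}

```text
clock: 14.05
ee_pos: [467.2, -401.5, 86.4]
eef_rot: [0.999, -0.044, 0.0, 0.0]
contact_force: [-0.1, -0.4, -1.2]
finger_gap: 0.17
grasp_force: 40.0
```

Request:
{"fn": "apply_moves", "kwargs": {"series": "0 0 0.025 0 0 0 0; 0 0 0.025 0 0 0 0; 0 0 0 0 0 0 0"}}

```text
clock: 14.35
ee_pos: [467.0, -401.3, 84.2]
eef_rot: [0.999, -0.044, -0.0, -0.0]
contact_force: [-0.2, 0.3, -0.6]
finger_gap: 0.173
grasp_force: 40.0
```

Request:
{"fn": "apply_moves", "kwargs": {"series": "0 0 0.02 0 0 0 0; 0 0 0.02 0 0 0 0; 0 0 0 0 0 0 0"}}

```text
clock: 14.65
ee_pos: [467.2, -401.5, 83.5]
eef_rot: [0.999, -0.044, 0.0, 0.0]
contact_force: [-1.4, 1.8, 5.5]
finger_gap: 0.164
grasp_force: 40.0
```

Contact at 83.5, the same height as at the grasp, so the collar is seated. I'll release gently and withdraw.

Request:
{"fn": "apply_moves", "kwargs": {"series": "0 0 -0.01 0 0 0 0; 0 0 0 0 0 0 0.25; 0 0 0 0 0 0 0.4; 0 0 0 0 0 0 0.6; 0 0 0 0 0 0 0.6; 0 0 0 0 0 0 0.6; 0 0 0 0 0 0 0.6"}}

```text
clock: 15.35
ee_pos: [467.1, -401.3, 83.0]
eef_rot: [0.999, -0.044, -0.0, -0.0]
contact_force: [-0.1, -0.0, 0.7]
finger_gap: 0.6
grasp_force: 0.0
```

Request:
{"fn": "apply_moves", "kwargs": {"series": "0 0 -0.1 0 0 0 0.6; 0 0 -0.3 0 0 0 0.6; 0 0 -0.5 0 0 0 0.6; 0 0 -0.6 0 0 0 0.6; 0 0 -0.6 0 0 0 0.6; 0 0 -0.6 0 0 0 0.6; 0 0 -0.5 0 0 0 0.6; -0.5 0.6 -0.2 0 0 0 0.6; -0.5 0.6 0 0 0 0 0.6; -0.5 0.6 0 0 0 0 0.6"}}

```text
clock: 16.35
ee_pos: [401.0, -468.8, 221.4]
eef_rot: [0.999, -0.043, 0.001, 0.001]
contact_force: [0.5, -0.7, -0.4]
finger_gap: 0.598
grasp_force: 0.0
```

Request:
{"fn": "apply_moves", "kwargs": {"series": "-0.5 0.6 0 0 0 0 0.6; -0.5 0.6 0 0 0 0 0.6; -0.4 0.4 0 0 0 0 0.6; 0 0 0 0 0 0 0.6; 0 0 0 0 0 0 0.6"}}

```text
clock: 16.85
ee_pos: [339.6, -527.0, 220.0]
eef_rot: [0.999, -0.044, 0.0, 0.0]
contact_force: [-0.2, 0.2, 0.2]
finger_gap: 0.6
grasp_force: 0.0
```

```bash
python3 - <<'E'
from m import *
from bench import eyes
S1=eyes.snapshot("scene");T1=eyes.snapshot("top")
print([proj(S1,[467,-402,z]).round(1) for z in(75,124)],depth(T1,327.3,240))
a=cv2.resize(S1["img"][160:260,270:370],None,fx=4,fy=4,interpolation=cv2.INTER_CUBIC); b=cv2.resize(T1["img"][110:310,220:420],None,fx=2,fy=2)
cv2.imwrite("pics/s6.png",np.hstack([a,b])[...,::-1])
E
python3 go.py 467 -401.5 145 -5
```

```text
[array([314.3, 207. ]), array([314.7, 193. ])] [ 465.17395425 -400.57139934  121.9745512 ]
pos [ 340.4 -526.2  219.7] gap 0.601 F [-0.1 -0.1 -0.1] t 16.95 q [-1.04  0.19  1.73  0.    1.22  0.62]
tool z [ 7.e-04 -1.e-04 -1.e+00] yaw -4.98
turn units [ 0.001 -0.005  0.003] shift units: now [ 2.882 -3.381  1.868] after turn [ 2.882 -3.382  1.866]
```

View pics/s6.png

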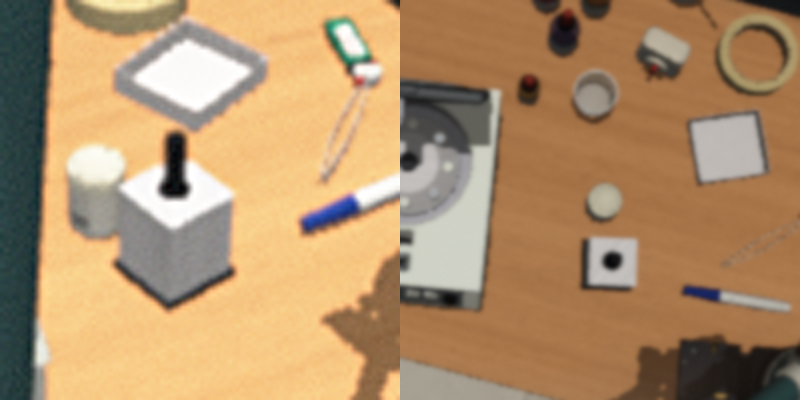

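The pin is upright with its collar on the block at crop (175,165). The lid is open, and the jar (604,200), cup (595,95) and marker (735,300) are where they were. The robot is clear, so I'm handing in.

```bash
python3 -c "
from bench import robot; print(robot.hand_in())"
```

```text
the job is handed in; nothing more can be done
None
```

The catch snapped over and the lid is open, the pin is back upright and fully home in its stand, and the jar, cup and marker were not moved; the job was handed in at about 17 s, and hand-in returned no verdict.

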